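# Sort sealed ballast bars by weight

## Task

Pull each sealed bar up out of its socket in the rack, lift it just clear and feel its weight: put the heavy (filled) ones in the dark steel tray and the light (empty) ones in the slatted wooden crate, each resting on the bottom, standing or lying, none on top of another. When every bar is sorted, push the lot lever fully over, away from the robot, to call for the next lot, and leave the other things on the bench where they are.

Things in the scene. Friction and masses are not known exactly. Their poses are not given: they have to be found in the camera images.
- bar_a_mid (a point): centre of a sealed bar of stainless square tube, 36 x 36 mm in section and 160 mm long, capped at both ends (there are up to five, all alike to look at; an absent one is None). Its z axis runs along the bar, x and y square to its side faces. It stands loosely in a socket of the rack, sides parallel to the rack's. Filled it weighs about 0.73 to 0.88 kg, empty about 0.2 to 0.27 kg; which is which can only be felt.
- bar_b_mid (a point): centre of a sealed bar of stainless square tube, 36 x 36 mm in section and 160 mm long, capped at both ends (there are up to five, all alike to look at; an absent one is None). Its z axis runs along the bar, x and y square to its side faces. It stands loosely in a socket of the rack, sides parallel to the rack's. Filled it weighs about 0.73 to 0.88 kg, empty about 0.2 to 0.27 kg; which is which can only be felt.
- bar_c_mid (a point): centre of a sealed bar of stainless square tube, 36 x 36 mm in section and 160 mm long, capped at both ends (there are up to five, all alike to look at; an absent one is None). Its z axis runs along the bar, x and y square to its side faces. It stands loosely in a socket of the rack, sides parallel to the rack's. Filled it weighs about 0.73 to 0.88 kg, empty about 0.2 to 0.27 kg; which is which can only be felt.
- bar_d_mid (a point): centre of a sealed bar of stainless square tube, 36 x 36 mm in section and 160 mm long, capped at both ends (there are up to five, all alike to look at; an absent one is None). Its z axis runs along the bar, x and y square to its side faces. It stands loosely in a socket of the rack, sides parallel to the rack's. Filled it weighs about 0.73 to 0.88 kg, empty about 0.2 to 0.27 kg; which is which can only be felt.
- bar_e_mid (a point): centre of a sealed bar of stainless square tube, 36 x 36 mm in section and 160 mm long, capped at both ends (there are up to five, all alike to look at; an absent one is None). Its z axis runs along the bar, x and y square to its side faces. It stands loosely in a socket of the rack, sides parallel to the rack's. Filled it weighs about 0.73 to 0.88 kg, empty about 0.2 to 0.27 kg; which is which can only be felt.
- tray_in (a point): centre of the inner floor of the solid dark sheet-steel tray, 250 mm along its x, 190 mm along its y, 65 mm tall over all, walls and floor 5 mm thick; the tray is loose on the bench (1.6 kg). It is for filled bars; three stand side by side along its x.
- crate_in (a point): centre of the inner floor of the slatted wooden crate, 250 mm along its x, 190 mm along its y, 65 mm tall over all, walls and floor 5 mm thick, with 10 mm square posts in the inner corners; the crate is loose on the bench (1.3 kg). It is for empty bars.
- rack: steel bar rack bolted to the bench: a base plate 360 x 84 x 6 mm (long along its x, origin at the centre of its underside) with five open square sockets in a row along x, 66 mm apart, the middle one at the origin; each is 46 mm square inside, its floor 6 mm and its rim 61 mm above the bench. A bar standing in one reaches 166 mm above the bench.
- lever (a joint): angle of the lot lever, a black ball of 26 mm on an 80 mm steel stem, hinged 22 mm above the bench on a grey block 70 x 50 x 25 mm bolted down at the front of the bench. 0: leaning 0.5 rad towards the robot; 1.0: thrown fully over, leaning 0.5 rad away from it (top pushed towards the block's +x). Light friction (about 1 N at the ball); it stays where it is left.
- lever_tip (a point): centre of the lever's ball, about 92 mm above the bench at either end of the swing and 102 mm when upright; x and z of this point turn with the lever, y is the hinge axis.
- jar: small white jar, 68 mm across, 85 mm tall: a bystander, to be left where it is.
- spray: grey can, 62 mm across, 170 mm tall: a bystander, to be left where it is.
- driver: screwdriver lying flat: a bystander, to be left where it is.
- spanner: open-ended spanner lying flat: a bystander, to be left where it is.
- hammer: hammer lying flat: a bystander, to be left where it is.
- collar: short stainless pipe collar, 120 mm across, 70 mm tall: a bystander, to be left where it is.
- offcut: flat steel offcut, 50 x 110 x 12 mm: a bystander, to be left where it is.
Not all that is in view belongs to the job. Leave any green, purple or turquoise look-alike of the part that bears bar_e_mid alone.

How it is judged:
On the way, in this order (a step that is already met when the one before it is completed fails the run):
1. every bar rests in its proper place: the heavy ones in the steel tray, the light ones in the wooden crate (((x of bar_a_mid in the frame of tray_in between -0.12 and 0.12 m and y of bar_a_mid in the frame of tray_in between -0.09 and 0.09 m and z of bar_a_mid in the frame of tray_in between 0.005 and 0.1 m and linear speed of bar_a below 0.03 m/s and contact force between bar_a and tray above 3 N) or (x of bar_a_mid in the frame of crate_in between -0.12 and 0.12 m and y of bar_a_mid in the frame of crate_in between -0.09 and 0.09 m and z of bar_a_mid in the frame of crate_in between 0.005 and 0.1 m and linear speed of bar_a below 0.03 m/s and contact force between bar_a and crate below 6 N)) and ((x of bar_b_mid in the frame of tray_in between -0.12 and 0.12 m and y of bar_b_mid in the frame of tray_in between -0.09 and 0.09 m and z of bar_b_mid in the frame of tray_in between 0.005 and 0.1 m and linear speed of bar_b below 0.03 m/s and contact force between bar_b and tray above 3 N) or (x of bar_b_mid in the frame of crate_in between -0.12 and 0.12 m and y of bar_b_mid in the frame of crate_in between -0.09 and 0.09 m and z of bar_b_mid in the frame of crate_in between 0.005 and 0.1 m and linear speed of bar_b below 0.03 m/s and contact force between bar_b and crate below 6 N)) and ((x of bar_c_mid in the frame of tray_in between -0.12 and 0.12 m and y of bar_c_mid in the frame of tray_in between -0.09 and 0.09 m and z of bar_c_mid in the frame of tray_in between 0.005 and 0.1 m and linear speed of bar_c below 0.03 m/s and contact force between bar_c and tray above 3 N) or (x of bar_c_mid in the frame of crate_in between -0.12 and 0.12 m and y of bar_c_mid in the frame of crate_in between -0.09 and 0.09 m and z of bar_c_mid in the frame of crate_in between 0.005 and 0.1 m and linear speed of bar_c below 0.03 m/s and contact force between bar_c and crate below 6 N)) and ((x of bar_d_mid in the frame of tray_in between -0.12 and 0.12 m and y of bar_d_mid in the frame of tray_in between -0.09 and 0.09 m and z of bar_d_mid in the frame of tray_in between 0.005 and 0.1 m and linear speed of bar_d below 0.03 m/s and contact force between bar_d and tray above 3 N) or (x of bar_d_mid in the frame of crate_in between -0.12 and 0.12 m and y of bar_d_mid in the frame of crate_in between -0.09 and 0.09 m and z of bar_d_mid in the frame of crate_in between 0.005 and 0.1 m and linear speed of bar_d below 0.03 m/s and contact force between bar_d and crate below 6 N)) and ((x of bar_e_mid in the frame of tray_in between -0.12 and 0.12 m and y of bar_e_mid in the frame of tray_in between -0.09 and 0.09 m and z of bar_e_mid in the frame of tray_in between 0.005 and 0.1 m and linear speed of bar_e below 0.03 m/s and contact force between bar_e and tray above 3 N) or (x of bar_e_mid in the frame of crate_in between -0.12 and 0.12 m and y of bar_e_mid in the frame of crate_in between -0.09 and 0.09 m and z of bar_e_mid in the frame of crate_in between 0.005 and 0.1 m and linear speed of bar_e below 0.03 m/s and contact force between bar_e and crate below 6 N))), for 0.2 s.
2. the lot lever is thrown over, away from the robot (value of joint lever above 0.85 rad), for 0.2 s.
At the end, for the whole second after the job is handed in: Every bar is at rest on the bottom, its middle inside the walls and under 100 mm above the inner floor: heavy ones (weighing on the tray with over 3 N) in the steel tray, light ones (on the crate with under 6 N) in the wooden crate; the lot lever is over past 0.85 rad (all of step 1 and value of joint lever above 0.85 rad); the robot touches nothing.
It fails at once if a bystander is moved more than 40 mm (distance of any of jar, spray, driver, spanner, hammer, collar, offcut from where it was at the start of the episode above 0.04 m).
Of bar_a, bar_b, bar_c, bar_d, bar_e only 3 to 5 are there at a start; the rules pass over those that are not, and their reading is None.
At some moment in a run one of tray, crate may be knocked a few centimetres aside while the robot is not near it.
Once in a run the grip may slacken for a moment while it holds something.
It also fails if it takes over 210 s, if anything falls off the work surface, if the arm or the gripper's body presses on something with over 40 N, if the wrist force passes 120 N, or if a joint passes its speed limit or range.

## Robot

A 6-joint arm with a two-finger parallel gripper is mounted at the origin on the work surface. World frame = base frame: x ahead of the robot, y to its left, z up, the work surface at z = 0. Lengths are in m, angles in rad, forces in N, time in s.
With the tool pointing down it reaches from about 0.3 to 0.775 m from the base axis. Payload 14.6 kg.
Tool frame: the origin (TCP) lies on the centre line of the jaws, within the pads' length; the fingertips stand 17 mm ahead of it and the grasp point (between the pads) lies 2 mm behind it; z points along the fingers, x is the direction in which the jaws open and shut, and the axes are right-handed (so a half turn about z gives the same grasp; the last joint's range is limited). The gripper opens to 94 mm and grips with 3 to 60 N. Pads are 16 mm wide; open, the fingers measure 119 mm over their backs; the gripper's body (75 mm by 177 mm) begins 78 mm behind the grasp point.
Start: joints at [-1.311, 0.3, 1.521, -0, 1.321, -0.067], TCP at [0.177, -0.521, 0.222] pointing down, gripper open.
Joint ranges: [-3.03, 3.03], [-0.79, 2.21], [0.23, 2.52], [-1.04, 4.18], [0, 3.07], [-2.55, 2.55]. Speed limits (rad/s): [2.22, 2.22, 2.57, 3.14, 3.14, 3.14].

## Interface

Orientations are given as [roll, pitch, yaw] about the fixed x, y, z axes, in that order (R = Rz(yaw) Ry(pitch) Rx(roll)).
In Python, from station import ctrl gives the robot as it stands. The module is installed in compiled form; this text tells all that it offers.
- The arm moves only by the tool drive_tool, never from a script. Its argument "increments" is a list of rows, each a list of 3 entries, a list of its own where there are three numbers: the turn, a rotation vector about the tool's x, y, z in degrees, then the shift along the tool's x, y, z in mm, then the opening, from 0 (shut) to 1 (fully open). In form: [[[ax, ay, az], [dx, dy, dz], hand], ...]. A call has 1 to 20 rows; each row shifts and turns the commanded pose from where the row before left it, along the tool's axes as they then stand; what a row does not reach is not made up. A row lasts 1/8 s, in which the tool goes at most 62.5 mm and 10.7 degrees, less where a joint would pass 70% of its speed; a pose out of reach is approached as far as the arm can. A call with a gripper value outside its range is refused whole. The fingers move at their own pace and stop on an object; "squeeze" is the grip in N (left out, the last holds). Time passes only in rows, so rows that do not move let the fingers close. It gives the time, the measured TCP pose, the force and the opening at its end, in the units of the state.
- ctrl.get_obs(): the state, without advancing time (a new reading comes with each control period).
- ctrl.camera(name): name is "scene" or "top" or "wrist"; returns the picture (420x560x3 uint8, red, green, blue); there is no depth.
- ctrl.calibration(name): a dict with "fx", "fy", "cx", "cy" (pixels), "rvec" (rotation vector, rad) and "tvec" (3), from world to camera coordinates, as OpenCV has them. Camera axes: x right, y down, z forward; pixel columns grow to the right and rows downward; lengths in m; the calibration is good to about 2 mm. The wrist camera is an equidistant fisheye: a pixel r from the principal point sees the ray r / f radians off the axis. A picture is of the moment at which its call begins: read the wrist's pose just before it. calibration takes no time and is no camera call; for the wrist camera it gives the pose at the moment of the call.
- ctrl.hand_in(): hands the job in, once; it reports no verdict.
The state is a dict: "time_s": time; "qpos": joint angles; "joint_vel": joint speeds; "tau": joint torques, N m; "ee_pos": TCP position; "eef_rot": TCP orientation; "force": force on the tool from outside, world axes, zero at the start; "moment": the same for the moment, N m; "grip_width": finger opening in m.
Only numpy, scipy, OpenCV 4.12 (cv2) and the standard library are available. Lean on these libraries where they do the work, as an engineer would, in place of code of your own. Each camera call takes 0.05 s, during which the arm holds its last target.

## Working session

There is one attempt and no reset: what is moved stays moved. The work goes in short steps, Python scripts to look and compute and a tool call to move; the robot and the scene stay as the last step left them, time stands still between calls to the robot, and variables do not carry over. Pictures are saved under pics/ and viewed, and the job is handed in when it is done.

Besides the shell and the picture viewer there is one more tool, called after "Request:" in YAML: its name, and indented under it one key for each argument. drive_tool: Moves the arm, as the interface text tells. Its arguments: {"type":"object","properties":{"increments":{"type":"array"},"squeeze":{"type":"number"}},"required":["increments"]}

```bash
ls; mkdir -p pics
cat > h.py <<'E'
import numpy as np, cv2
from station import ctrl
def shot(n,f):
    c=ctrl.calibration(n); im=ctrl.camera(n); cv2.imwrite('pics/'+f,cv2.cvtColor(np.asarray(im),cv2.COLOR_RGB2BGR)); 
    import pickle; pickle.dump(c,open('pics/'+f+'.cal','wb')); return im,c
def ray(c,u,v,fish=False):
    R,_=cv2.Rodrigues(np.array(c['rvec'],float)); t=np.array(c['tvec'],float)
    x=(u-c['cx'])/c['fx']; y=(v-c['cy'])/c['fy']
    if fish:
        r=np.hypot(x,y); d=np.array([x/r*np.sin(r),y/r*np.sin(r),np.cos(r)]) if r>1e-9 else np.array([0,0,1.])
    else: d=np.array([x,y,1.])
    return -R.T@t, R.T@d
def onz(c,u,v,z,fish=False):
    o,d=ray(c,u,v,fish); return o+d*(z-o[2])/d[2]
def proj(c,p):
    R,_=cv2.Rodrigues(np.array(c['rvec'],float)); q=R@np.array(p,float)+np.array(c['tvec'],float).ravel()
    return c['fx']*q[0]/q[2]+c['cx'], c['fy']*q[1]/q[2]+c['cy']
E
python3 - <<'E'
from h import *
for n in('scene','top','wrist'):
    im,c=shot(n,n+'0.png'); print(n,ray(c,c['cx'],c['cy']),c['fx'])
print(ctrl.get_obs())
E
```

```text
pics
scene (array([1.25127065, 0.09175929, 1.14221696]), array([-0.55967244, -0.04855447, -0.82729029])) 383.1388464974995
top (array([0.33547781, 0.00276097, 1.38773917]), array([ 0.16206845,  0.01829057, -0.98660999])) 431.80549667105225
wrist (array([ 0.24445844, -0.49883224,  0.38418536]), array([-0.23039078, -0.07670771, -0.97007011])) 325.19226210127806
{'time_s': 0.15, 'qpos': array([-1.31059669e+00,  3.00309216e-01,  1.52143746e+00, -4.23198280e-05,
        1.32069983e+00, -6.65847299e-02]), 'joint_vel': array([-0.00113   , -0.00068681, -0.00137569, -0.00120842, -0.00012251,
        0.00105289]), 'tau': array([ 1.44079895e-03, -5.31960940e+01, -3.52820671e+01,  7.08296243e-02,
        2.35706905e-02, -7.38000585e-05]), 'ee_pos': array([ 0.17649684, -0.52071485,  0.22203588]), 'eef_rot': array([-3.14157675e+00,  8.54682947e-04, -1.24400146e+00]), 'force': array([-0.54004564, -0.61368353, -0.18953432]), 'moment': array([ 0.02888518, -0.00716271,  0.00305267]), 'grip_width': 0.09379950680832745}
```

View pics/scene0.png

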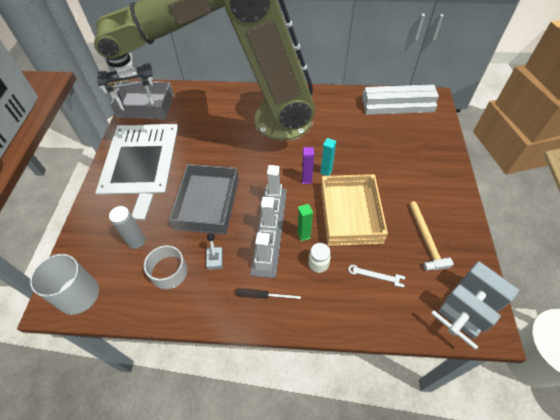

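View pics/top0.png

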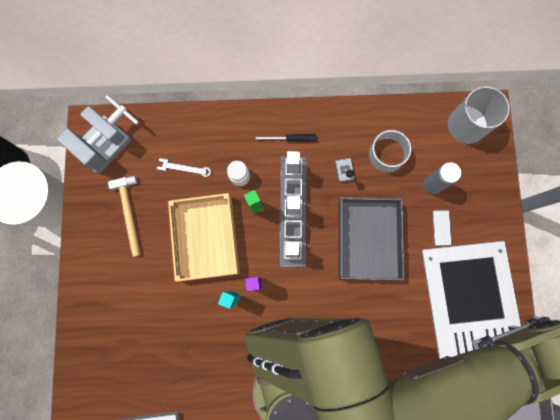

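View pics/wrist0.png

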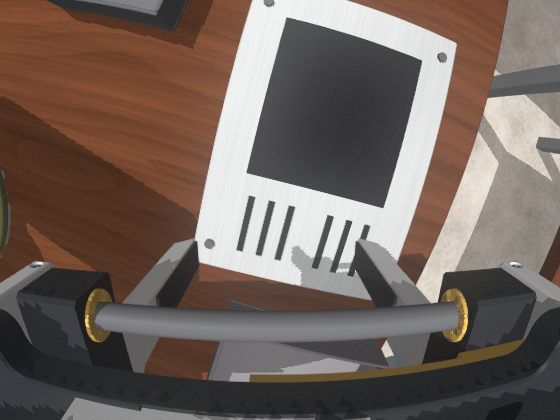

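Three bars are in the rack, at top pixels ≈(293,158), (293,202) and (291,248). The coloured look-alikes are green (254,202), purple (253,284) and turquoise (228,300), and I will leave those. The tray is at (371,240), the crate at (203,238) and the lever ball at (349,173). Next is a close crop to check this.

Run:
```python
import cv2
im=cv2.imread('pics/top0.png'); c=im[125:300,160:420]; cv2.imwrite('pics/crop0.png',cv2.resize(c,None,fx=3,fy=3,interpolation=cv2.INTER_CUBIC))
```

```text
(no output)
```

View pics/crop0.png

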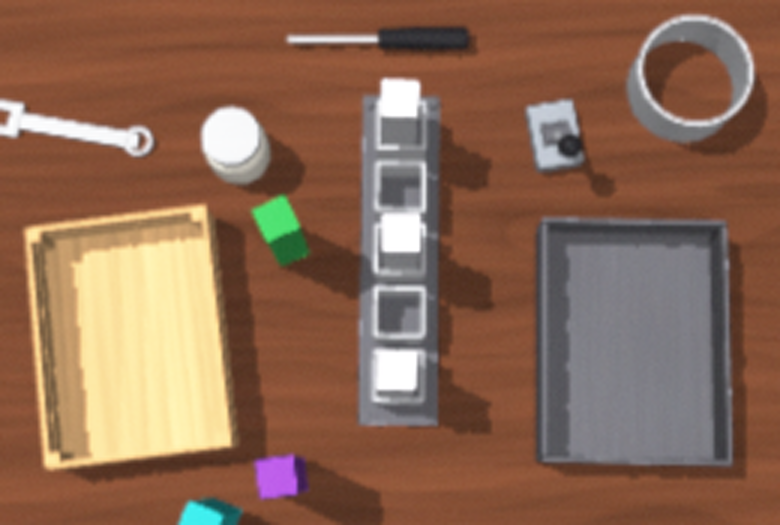

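Run:
```python
from h import *
import pickle
c=pickle.load(open('pics/top0.png.cal','rb'))
im=cv2.imread('pics/top0.png')
m=(im.min(2)>235).astype(np.uint8)
n,l,s,ce=cv2.connectedComponentsWithStats(m)
for i in range(1,n):
    if s[i,4]>60 and 270<ce[i][0]<310 and 140<ce[i][1]<265: print(s[i],onz(c,*ce[i],.166).round(4), onz(c,s[i,0]+s[i,2]/2-.5,s[i,1]+s[i,3]/2-.5,.166).round(4))
F=lambda u,v,z:onz(c,160+u/3,125+v/3,z)
for nm,P,z in(('tray',[(540,220),(725,222),(732,463),(538,460)],.065),('crate',[(25,228),(207,206),(233,446),(46,467)],.065),('rack',[(364,95),(437,97),(438,425),(360,425)],.006),('lev',[(530,103),(572,99),(584,166),(541,173)],.025),('ball',[(570,146)],.092)):
    Q=np.array([F(u,v,z)for u,v in P]); print(nm,Q.round(4).tolist(),Q.mean(0).round(4))
    if len(Q)==4: print([np.linalg.norm(Q[i]-Q[i-1]).round(4) for i in range(4)],np.degrees(np.arctan2(*(Q[0]-Q[3])[[1,0]])),np.degrees(np.arctan2(*(Q[1]-Q[2])[[1,0]])))
```

```text
[286 152  14  12 141] [ 0.6878 -0.0153  0.166 ] [ 0.688  -0.0145  0.166 ]
[287 196  13  13 148] [ 0.5549 -0.013   0.166 ] [ 0.5558 -0.0117  0.166 ]
[286 242  13  13 163] [ 0.4243 -0.0041  0.166 ] [ 0.424  -0.0047  0.166 ]
tray [[0.581, -0.1592, 0.065], [0.573, -0.3494, 0.065], [0.3276, -0.3387, 0.065], [0.3359, -0.1451, 0.065]] [ 0.4544 -0.2481  0.065 ]
[np.float64(0.2456), np.float64(0.1904), np.float64(0.2456), np.float64(0.1937)] -3.2954506902289644 -2.5111509794234257
crate [[0.5894, 0.3772, 0.065], [0.6068, 0.1865, 0.065], [0.3582, 0.162, 0.065], [0.3424, 0.3521, 0.065]] [0.4742 0.2695 0.065 ]
[np.float64(0.2483), np.float64(0.1916), np.float64(0.2498), np.float64(0.1908)] 5.80233707176082 5.616935098771365
rack [[0.7382, 0.0201, 0.006], [0.7332, -0.0602, 0.006], [0.3752, -0.0482, 0.006], [0.3775, 0.0342, 0.006]] [ 0.556  -0.0135  0.006 ]
[np.float64(0.361), np.float64(0.0805), np.float64(0.3582), np.float64(0.0824)] -2.2462918013723954 -1.9264535044781572
lev [[0.7176, -0.1597, 0.025], [0.7206, -0.2052, 0.025], [0.6459, -0.2141, 0.025], [0.6397, -0.1677, 0.025]] [ 0.681  -0.1867  0.025 ]
[np.float64(0.0783), np.float64(0.0456), np.float64(0.0752), np.float64(0.0468)] 5.8877404701100815 6.773180562834976
ball [[0.6521, -0.1903, 0.092]] [ 0.6521 -0.1903  0.092 ]
```

```bash
cat >> h.py <<'E'
from scipy.spatial.transform import Rotation as Ro
def plan(p,yaw):
    o=ctrl.get_obs(); R0=Ro.from_euler('xyz',o['eef_rot']); R1=Ro.from_euler('xyz',[np.pi,0,yaw])
    rv=(R0.inv()*R1).as_rotvec(degrees=True); d=R1.inv().apply(np.array(p)-o['ee_pos'])*1000
    print('t',o['time_s'],'pos',o['ee_pos'].round(4),'yaw',round(o['eef_rot'][2],4),'F',o['force'].round(2),'w',round(o['grip_width'],4),'q',o['qpos'].round(2)); print('turn',rv.round(2),'then shift',d.round(1))
E
python3 - <<'E'
from h import *
plan([.424,-.0045,.26],-1.609)
import pickle
c=pickle.load(open('pics/top0.png.cal','rb'))
for n,u,v in(('green',252.5,197),('purple',252.5,284),('turq',229,297)): print(n,onz(c,u,v,.16).round(3))
E
```

```text
t 0.15 pos [ 0.1765 -0.5207  0.222 ] yaw -1.244 F [-0.54 -0.61 -0.19] w 0.0938 q [-1.31  0.3   1.52 -0.    1.32 -0.07]
turn [1.000e-02 5.000e-02 2.091e+01] then shift [-525.3 -227.6  -38. ]
green [0.575 0.105 0.16 ]
purple [0.327 0.109 0.16 ]
turq [0.293 0.176 0.16 ]
```

Request:
drive_tool:
  increments:
    - [[0,0,7],[0,0,-19],1]
    - [[0,0,7],[0,0,-19],1]
    - [[0,0,6.9],[0,0,0],1]
    - [[0,0,0],[-40,-17.3,0],1]
    - [[0,0,0],[-40,-17.3,0],1]
    - [[0,0,0],[-40,-17.3,0],1]
    - [[0,0,0],[-40,-17.3,0],1]
    - [[0,0,0],[-40,-17.3,0],1]
    - [[0,0,0],[-40,-17.3,0],1]
    - [[0,0,0],[-40,-17.3,0],1]
    - [[0,0,0],[-40,-17.3,0],1]
    - [[0,0,0],[-40,-17.3,0],1]
    - [[0,0,0],[-40,-17.3,0],1]
    - [[0,0,0],[-40,-17.3,0],1]
    - [[0,0,0],[-40,-17.3,0],1]
    - [[0,0,0],[-45.3,-20,0],1]
    - [[0,0,0],[0,0,0],1]
    - [[0,0,0],[0,0,0],1]
  squeeze: 40

```text
time_s: 2.4
ee_pos: [0.4237, -0.0049, 0.2602]
eef_rot: [3.141, -0.0, -1.608]
force: [0.6, -0.7, 1.1]
grip_width: 0.0941
```

Run:
```python
from h import *
plan([.424,-.0045,.125],-1.609)
shot('scene','s1.png'); shot('top','t1.png');im,c=shot('wrist','w1.png'); print(c['tvec'],c['rvec'])
a=[cv2.imread('pics/'+f) for f in('s1.png','w1.png')]; cv2.imwrite('pics/m1.png',cv2.resize(np.vstack(a),(560,600) if 0 else (420,600)) )
```

```text
t 2.4 pos [ 0.4237 -0.0049  0.2602] yaw -1.6083 F [ 0.56 -0.69  1.07] w 0.0941 q [-0.1  -0.02  1.79 -0.    1.37  1.51]
turn [ 0.03 -0.01  0.04] then shift [ -0.4  -0.3 135.2]
[0.01057685 0.37759297 0.53037354] [-2.05237356  2.1330714   0.26357439]
```

View pics/w1.png

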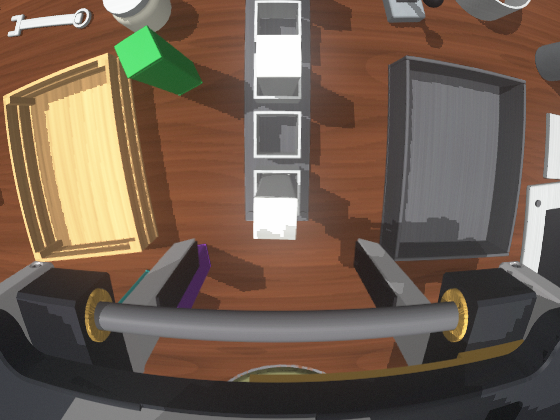

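View pics/s1.png

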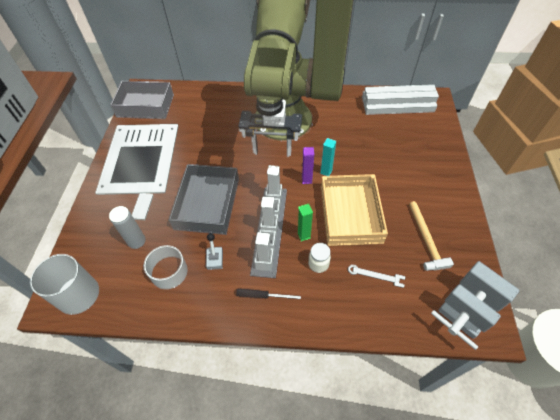

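Run:
```python
from h import *
import pickle
c=pickle.load(open('pics/w1.png.cal','rb'))
# near bar top: corners approx of white face
im=cv2.imread('pics/w1.png'); m=(im.min(2)>240).astype(np.uint8); n,l,s,ce=cv2.connectedComponentsWithStats(m)
for i in range(1,n):
    if s[i,4]>200: print(s[i],ce[i],onz(c,*ce[i],.166,True).round(4))
cv2.imwrite('pics/c1.png',cv2.resize(im[0:260,220:340],None,fx=2.3,fy=2.3))
```

```text
[103   0  38  13 360] [119.86666667   4.94722222] [0.6217 0.1221 0.166 ]
[ 254    1   47   97 2062] [276.72162949  54.18816683] [ 0.5583 -0.0116  0.166 ]
[ 254  198   43   41 1401] [273.97002141 214.2840828 ] [ 0.4294 -0.0044  0.166 ]
```

View pics/c1.png

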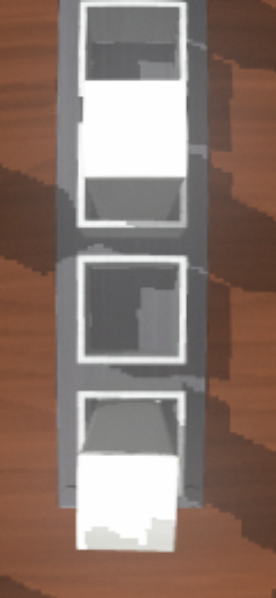

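The wrist view agrees: near bar at (0.426, -0.0045). Descending now.

Request:
drive_tool:
  increments:
    - [[0,0,0],[0,-1,30],1]
    - [[0,0,0],[0,0,30],1]
    - [[0,0,0],[0,0,30],1]
    - [[0,0,0],[0,0,25],1]
    - [[0,0,0],[0,0,20],1]
    - [[0,0,0],[0,0,0],0.2]
    - [[0,0,0],[0,0,0],0.2]
    - [[0,0,0],[0,0,0],0.2]
    - [[0,0,0],[0,0,0],0.2]
    - [[0,0,0],[0,0,0],0.2]
  squeeze: 40

```text
time_s: 3.8
ee_pos: [0.425, -0.0046, 0.1257]
eef_rot: [-3.141, 0.0, -1.609]
force: [-0.5, 0.2, 0.2]
grip_width: 0.0476
```

Run:
```python
from h import *
plan([.425,-.0045,.205],-1.609)
```

```text
t 3.8 pos [ 0.425  -0.0046  0.1257] yaw -1.6087 F [-0.45  0.24  0.2 ] w 0.0476 q [-0.1   0.14  1.96  0.    1.04  1.51]
turn [-0.02  0.    0.01] then shift [ -0.1   0.  -79.3]
```

Fingers are still closing.

Request:
drive_tool:
  increments:
    - [[0,0,0],[0,0,0],0.2]
    - [[0,0,0],[0,0,0],0.2]
    - [[0,0,0],[0,0,0],0.2]
    - [[0,0,0],[0,0,0],0.2]

```text
time_s: 4.3
ee_pos: [0.425, -0.0046, 0.1255]
eef_rot: [-3.142, 0.0, -1.609]
force: [-0.3, -0.3, 1.4]
grip_width: 0.0364
```

Request:
drive_tool:
  increments:
    - [[0,0,0],[0,0,-10],0.2]
    - [[0,0,0],[0,0,-10],0.2]
    - [[0,0,0],[0,0,-15],0.2]
    - [[0,0,0],[0,0,-15],0.2]
    - [[0,0,0],[0,0,-15],0.2]
    - [[0,0,0],[0,0,-12],0.2]
    - [[0,0,0],[0,0,0],0.2]
    - [[0,0,0],[0,0,0],0.2]
    - [[0,0,0],[0,0,0],0.2]
    - [[0,0,0],[0,0,0],0.2]

```text
time_s: 5.55
ee_pos: [0.4248, -0.0046, 0.2021]
eef_rot: [3.141, 0.0, -1.609]
force: [-0.3, 1.1, -2.6]
grip_width: 0.0361
```

Run:
```python
from h import *
plan([.425,-.0045,.205],-1.609); shot('scene','s2.png'); shot('top','t2.png'); print(ctrl.get_obs()['force'])
```

```text
t 5.55 pos [ 0.4248 -0.0046  0.2021] yaw -1.6088 F [-0.29  1.12 -2.57] w 0.0361 q [-0.1   0.04  1.88 -0.    1.23  1.51]
turn [0.04 0.   0.01] then shift [-0.2 -0.2 -2.9]
[ 0.26795112 -0.02494321 -3.00337442]
```

View pics/s2.png

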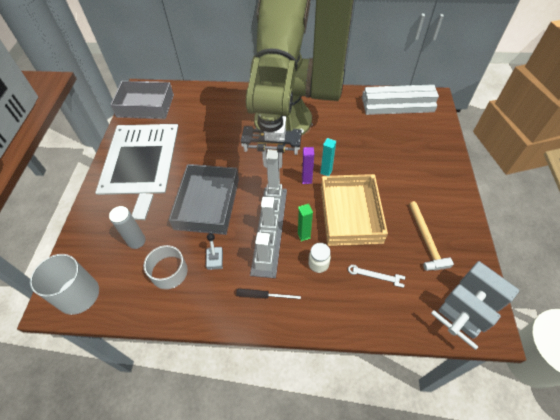

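View pics/t2.png

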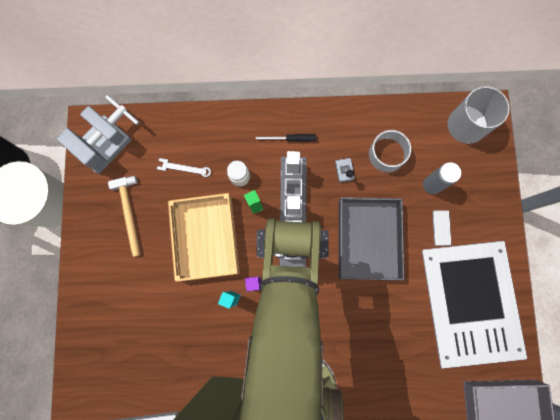

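Steady force is about −2.6 to −3 N in z, so this bar is light and goes in the crate.

Run:
```python
from h import *
plan([.405,.2625,.214],-1.471)
```

```text
t 5.65 pos [ 0.4249 -0.0046  0.2023] yaw -1.6088 F [ 0.27 -0.02 -3.  ] w 0.0364 q [-0.1   0.04  1.88  0.    1.23  1.51]
turn [ 0.02  0.   -7.89] then shift [-267.8   -6.8  -11.7]
```

Request:
drive_tool:
  increments:
    - [[0,0,-4],[0,0,-6],0.2]
    - [[0,0,-3.9],[0,0,-6],0.2]
    - [[0,0,0],[-15,-0.4,0],0.2]
    - [[0,0,0],[-25,-0.6,0],0.2]
    - [[0,0,0],[-30,-0.8,0],0.2]
    - [[0,0,0],[-30,-0.8,0],0.2]
    - [[0,0,0],[-30,-0.8,0],0.2]
    - [[0,0,0],[-30,-0.8,0],0.2]
    - [[0,0,0],[-30,-0.8,0],0.2]
    - [[0,0,0],[-30,-0.8,0],0.2]
    - [[0,0,0],[-25,-0.6,0],0.2]
    - [[0,0,0],[-15,-0.4,0],0.2]
    - [[0,0,0],[-7.8,0,0],0.2]
    - [[0,0,0],[0,0,0],0.2]
    - [[0,0,0],[0,0,0],0.2]

```text
time_s: 7.52
ee_pos: [0.4051, 0.262, 0.2144]
eef_rot: [3.142, -0.0, -1.472]
force: [-0.2, 0.1, -3.2]
grip_width: 0.036
```

Run:
```python
from h import *
plan([.405,.2625,.125],-1.471); shot('scene','s3.png'); shot('wrist','w3.png');shot('top','t3.png')
```

```text
t 7.525 pos [0.4051 0.262  0.2144] yaw -1.4717 F [-0.22  0.11 -3.23] w 0.036 q [ 0.5   0.16  1.72 -0.    1.27  1.97]
turn [ 0.   -0.   -0.04] then shift [-0.5  0.  89.4]
```

View pics/w3.png

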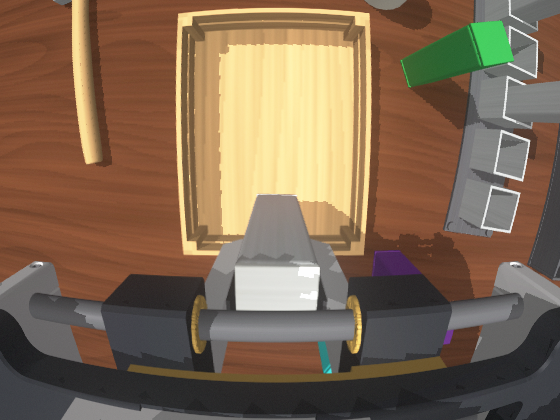

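View pics/s3.png

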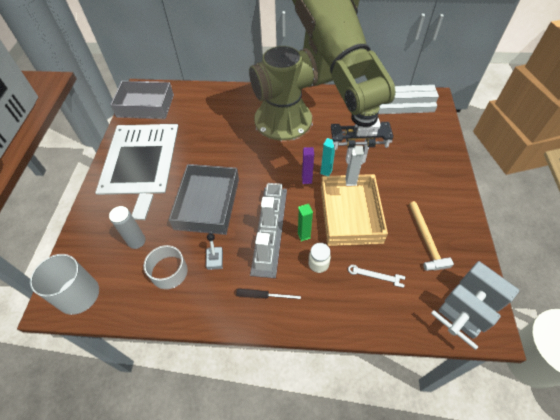

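View pics/t3.png

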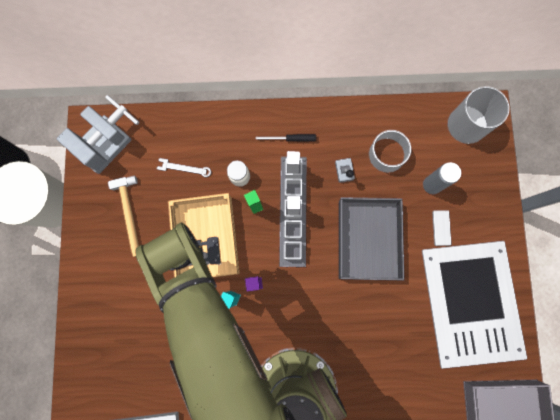

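Crate is where it was. Lowering.

Request:
drive_tool:
  increments:
    - [[0,0,0],[0,0,15],0.2]
    - [[0,0,0],[0,0,20],0.2]
    - [[0,0,0],[0,0,20],0.2]
    - [[0,0,0],[0,0,16],0.2]
    - [[0,0,0],[0,0,10],0.2]
    - [[0,0,0],[0,0,5],0.2]
    - [[0,0,0],[0,0,2],0.2]
    - [[0,0,0],[0,0,1],0.2]
    - [[0,0,0],[0,0,1],0.2]
    - [[0,0,0],[0,0,0],0.2]
    - [[0,0,0],[0,0,0],0.2]

```text
time_s: 9.05
ee_pos: [0.405, 0.2625, 0.1246]
eef_rot: [-3.141, 0.0, -1.471]
force: [1.3, 0.4, -2.0]
grip_width: 0.036
```

Request:
drive_tool:
  increments:
    - [[0,0,0],[0,0,1],0.2]
    - [[0,0,0],[0,0,0],0.2]
    - [[0,0,0],[0,0,0],0.2]

```text
time_s: 9.43
ee_pos: [0.4052, 0.2626, 0.1245]
eef_rot: [-3.141, 0.0, -1.471]
force: [-4.1, -2.9, 11.2]
grip_width: 0.0363
```

Request:
drive_tool:
  increments:
    - [[0,0,0],[0,0,0],0.5]
    - [[0,0,0],[0,0,0],0.6]
    - [[0,0,0],[0,0,0],1]
    - [[0,0,0],[0,0,0],1]
    - [[0,0,0],[0,0,0],1]
    - [[0,0,0],[0,0,-20],1]
    - [[0,0,0],[0,0,-40],1]
    - [[0,0,0],[0,0,-40],1]
    - [[0,0,0],[0,0,-35],1]
    - [[0,0,0],[0,0,0],1]
    - [[0,0,0],[0,0,0],1]

```text
time_s: 10.8
ee_pos: [0.4047, 0.2623, 0.2575]
eef_rot: [3.14, -0.0, -1.471]
force: [-0.4, 0.2, -0.1]
grip_width: 0.0941
```

Run:
```python
from h import *
plan([.5565,-.0122,.26],-1.609); shot('scene','s4.png'); shot('wrist','w4.png');
```

```text
t 10.8 pos [0.4047 0.2623 0.2575] yaw -1.4709 F [-0.4   0.17 -0.1 ] w 0.0941 q [0.5  0.12 1.65 0.   1.37 1.97]
turn [ 0.06 -0.03  7.91] then shift [ 268.5 -162.2   -2.5]
```

View pics/s4.png

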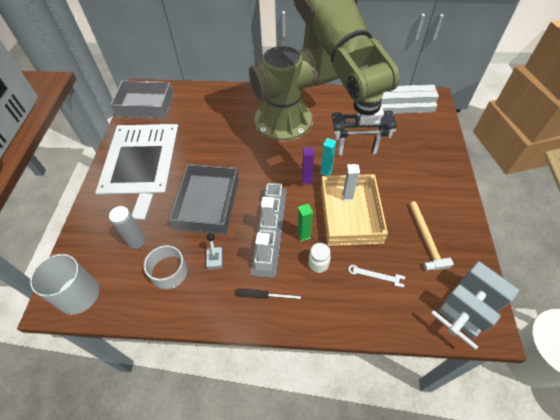

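View pics/w4.png

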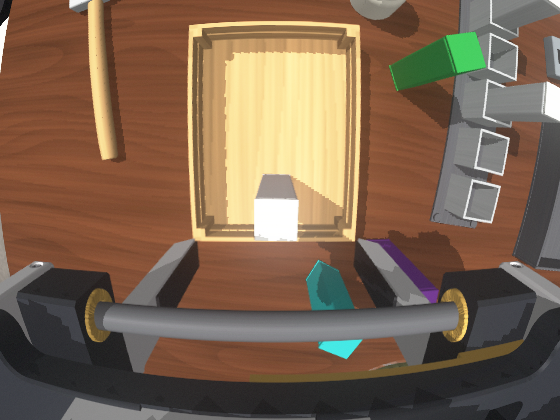

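The bar stands in the crate. On to the middle bar.

Request:
drive_tool:
  increments:
    - [[0,0,4],[0,0,-3],1]
    - [[0,0,3.9],[0,0,0],1]
    - [[0,0,0],[30,-18,0],1]
    - [[0,0,0],[40,-24,0],1]
    - [[0,0,0],[40,-24,0],1]
    - [[0,0,0],[40,-24,0],1]
    - [[0,0,0],[40,-24,0],1]
    - [[0,0,0],[40,-24,0],1]
    - [[0,0,0],[38.5,-24.2,0],1]
    - [[0,0,0],[0,0,0],1]
    - [[0,0,0],[0,0,0],1]

```text
time_s: 12.28
ee_pos: [0.5565, -0.0116, 0.2606]
eef_rot: [3.14, 0.0, -1.609]
force: [-0.1, 0.2, -0.3]
grip_width: 0.0942
```

Run:
```python
from h import *
plan([.5565,-.0122,.125],-1.609);im,c=shot('wrist','w5.png');
cv2.imwrite('pics/c5.png',cv2.resize(cv2.imread('pics/w5.png')[100:260,200:360],None,fx=3,fy=3))
```

```text
t 12.275 pos [ 0.5565 -0.0116  0.2606] yaw -1.6089 F [-0.08  0.2  -0.32] w 0.0942 q [-0.09  0.29  1.45  0.    1.41  1.52]
turn [0.09 0.02 0.  ] then shift [  0.6  -0.  135.6]
```

View pics/c5.png

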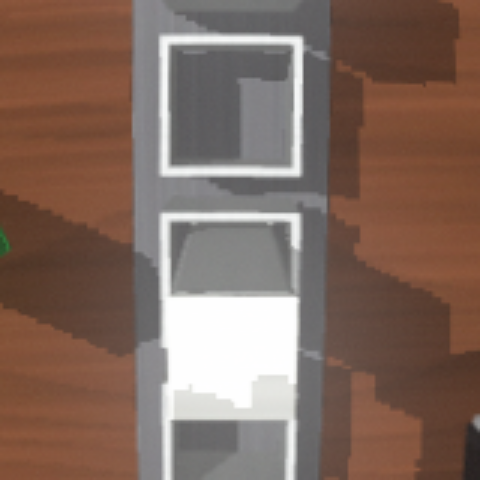

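Request:
drive_tool:
  increments:
    - [[0,0,0],[0,0,30],1]
    - [[0,0,0],[0,0,30],1]
    - [[0,0,0],[0,0,30],1]
    - [[0,0,0],[0,0,25],1]
    - [[0,0,0],[0,0,20],1]
    - [[0,0,0],[0,0,0],0.2]
    - [[0,0,0],[0,0,0],0.2]
    - [[0,0,0],[0,0,0],0.2]
    - [[0,0,0],[0,0,0],0.2]
    - [[0,0,0],[0,0,0],0.2]
    - [[0,0,0],[0,0,0],0.2]
    - [[0,0,0],[0,0,0],0.2]
    - [[0,0,0],[0,0,0],0.2]

```text
time_s: 13.95
ee_pos: [0.5569, -0.012, 0.1265]
eef_rot: [-3.142, -0.0, -1.609]
force: [0.6, -0.3, 0.8]
grip_width: 0.0358
```

Request:
drive_tool:
  increments:
    - [[0,0,0],[0,0,-10],0.2]
    - [[0,0,0],[0,0,-10],0.2]
    - [[0,0,0],[0,0,-15],0.2]
    - [[0,0,0],[0,0,-15],0.2]
    - [[0,0,0],[0,0,-20],0.2]
    - [[0,0,0],[0,0,-19],0.2]
    - [[0,0,0],[0,0,0],0.2]
    - [[0,0,0],[0,0,0],0.2]
    - [[0,0,0],[0,0,0],0.2]
    - [[0,0,0],[0,0,0],0.2]
  squeeze: 45

```text
time_s: 15.2
ee_pos: [0.5567, -0.012, 0.2149]
eef_rot: [3.141, 0.0, -1.609]
force: [-1.0, 0.6, -8.5]
grip_width: 0.0353
```

Run:
```python
from h import *
plan([.45,-.012,.214],-1.609); shot('scene','s6.png'); shot('wrist','w6.png');shot('top','t6.png'); print(ctrl.get_obs()['force'])
cv2.imwrite('pics/m6.png',cv2.hconcat([cv2.resize(cv2.imread('pics/'+f)[:,:],(400,300)) for f in('s6.png','w6.png')]))
```

```text
t 15.2 pos [ 0.5567 -0.012   0.2149] yaw -1.6088 F [-1.    0.63 -8.49] w 0.0353 q [-0.09  0.32  1.51 -0.    1.31  1.52]
turn [0.05 0.   0.01] then shift [  4.1 106.6   0.9]
[ 0.72682934 -0.00907501 -8.10039117]
```

View pics/m6.png

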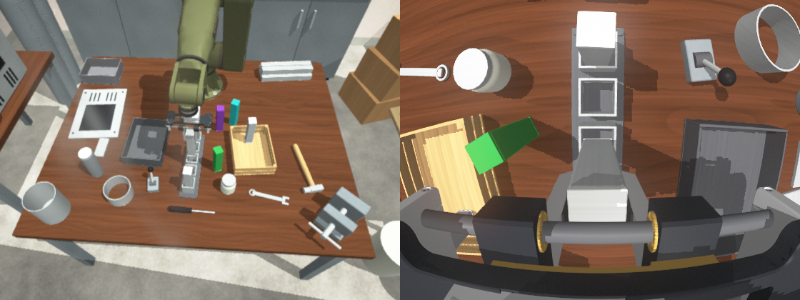

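View pics/t6.png

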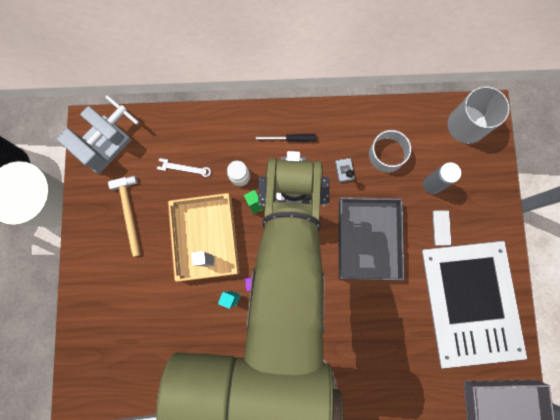

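About −8.3 N: heavy, so it goes in the tray. The tray is unmoved at top px 338–404.

Run:
```python
from h import *
plan([.4045,-.2457,.216],-1.62)
```

```text
t 15.35 pos [ 0.5568 -0.012   0.2153] yaw -1.6088 F [ 0.73 -0.01 -8.1 ] w 0.0356 q [-0.09  0.32  1.51 -0.    1.31  1.52]
turn [ 0.02 -0.    0.64] then shift [240.9 140.7  -0.7]
```

Request:
drive_tool:
  increments:
    - [[0,0,0.6],[10,6,0],0.2]
    - [[0,0,0],[20,11.7,0],0.2]
    - [[0,0,0],[27,15.7,0],0.2]
    - [[0,0,0],[27,15.7,0],0.2]
    - [[0,0,0],[27,15.7,0],0.2]
    - [[0,0,0],[27,15.7,0],0.2]
    - [[0,0,0],[27,15.7,0],0.2]
    - [[0,0,0],[27,15.7,0],0.2]
    - [[0,0,0],[22,13,0],0.2]
    - [[0,0,0],[15,9,0],0.2]
    - [[0,0,0],[8,5,0],0.2]
    - [[0,0,0],[4,2,0],0.2]
    - [[0,0,0],[0,0,0],0.2]
    - [[0,0,0],[0,0,0],0.2]

```text
time_s: 17.1
ee_pos: [0.4049, -0.2455, 0.2154]
eef_rot: [-3.142, 0.0, -1.619]
force: [0.3, -0.5, -8.1]
grip_width: 0.0361
```

Run:
```python
from h import *
plan([.4045,-.2457,.1255],-1.62); shot('scene','s7.png'); shot('wrist','w7.png')
cv2.imwrite('pics/m7.png',cv2.hconcat([cv2.resize(cv2.imread('pics/'+f)[:,:],(400,300)) for f in('s7.png','w7.png')]))
```

```text
t 17.1 pos [ 0.4049 -0.2455  0.2154] yaw -1.6187 F [ 0.33 -0.46 -8.12] w 0.0361 q [-0.62  0.14  1.74  0.    1.27  1.  ]
turn [-0.    0.01  0.08] then shift [ 0.2  0.3 89.9]
```

View pics/m7.png

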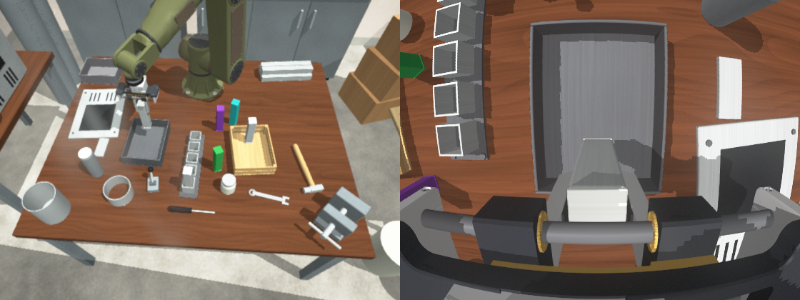

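Request:
drive_tool:
  increments:
    - [[0,0,0],[0,0,15],0.2]
    - [[0,0,0],[0,0,20],0.2]
    - [[0,0,0],[0,0,20],0.2]
    - [[0,0,0],[0,0,16],0.2]
    - [[0,0,0],[0,0,10],0.2]
    - [[0,0,0],[0,0,5],0.2]
    - [[0,0,0],[0,0,2],0.2]
    - [[0,0,0],[0,0,1],0.2]
    - [[0,0,0],[0,0,1],0.2]
    - [[0,0,0],[0,0,0],0.2]
    - [[0,0,0],[0,0,0],0.2]

```text
time_s: 18.58
ee_pos: [0.4046, -0.246, 0.1256]
eef_rot: [-3.141, -0.0, -1.619]
force: [-0.9, 0.3, -8.6]
grip_width: 0.0355
```

Request:
drive_tool:
  increments:
    - [[0,0,0],[0,0,0.7],0.2]
    - [[0,0,0],[0,0,0],0.2]
    - [[0,0,0],[0,0,0],0.2]

```text
time_s: 18.95
ee_pos: [0.4048, -0.246, 0.1255]
eef_rot: [-3.141, -0.0, -1.619]
force: [-3.6, 2.3, 5.7]
grip_width: 0.0359
```

Request:
drive_tool:
  increments:
    - [[0,0,0],[0,0,0],0.5]
    - [[0,0,0],[0,0,0],0.6]
    - [[0,0,0],[0,0,0],1]
    - [[0,0,0],[0,0,0],1]
    - [[0,0,0],[0,0,0],1]
    - [[0,0,0],[0,0,-20],1]
    - [[0,0,0],[0,0,-40],1]
    - [[0,0,0],[0,0,-40],1]
    - [[0,0,0],[0,0,-35],1]
    - [[0,0,0],[0,0,0],1]
    - [[0,0,0],[0,0,0],1]

```text
time_s: 20.32
ee_pos: [0.4043, -0.2457, 0.2588]
eef_rot: [3.141, 0.001, -1.619]
force: [0.5, 0.2, -1.0]
grip_width: 0.0935
```

Run:
```python
from h import *
plan([.6885,-.016,.26],-1.609); shot('scene','s8.png'); shot('wrist','w8.png')
cv2.imwrite('pics/m8.png',cv2.hconcat([cv2.resize(cv2.imread('pics/'+f)[:,:],(400,300)) for f in('s8.png','w8.png')]))
```

```text
t 20.325 pos [ 0.4043 -0.2457  0.2588] yaw -1.6193 F [ 0.5   0.19 -0.99] w 0.0935 q [-0.62  0.1   1.68  0.    1.37  1.  ]
turn [ 0.06  0.04 -0.59] then shift [-240.4 -275.2   -1.2]
```

View pics/m8.png

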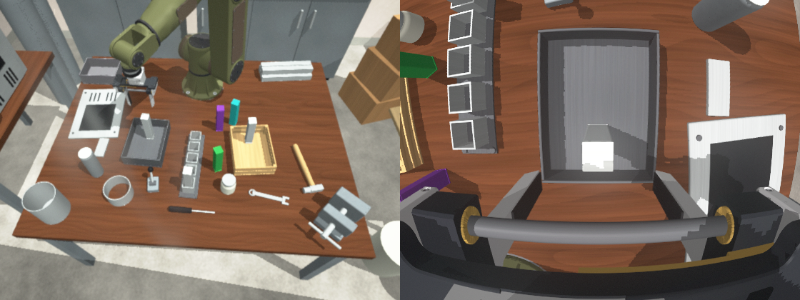

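Request:
drive_tool:
  increments:
    - [[0,0,-0.6],[0,0,-1],1]
    - [[0,0,0],[-20,-23,0],1]
    - [[0,0,0],[-30,-34.3,0],1]
    - [[0,0,0],[-30,-34.3,0],1]
    - [[0,0,0],[-30,-34.3,0],1]
    - [[0,0,0],[-30,-34.3,0],1]
    - [[0,0,0],[-30,-34.3,0],1]
    - [[0,0,0],[-30,-34.3,0],1]
    - [[0,0,0],[-25,-28.6,0],1]
    - [[0,0,0],[-15.4,-17.8,0],1]
    - [[0,0,0],[0,0,0],1]
    - [[0,0,0],[0,0,0],1]

```text
time_s: 21.92
ee_pos: [0.6882, -0.0167, 0.2604]
eef_rot: [3.141, -0.0, -1.609]
force: [0.6, -0.5, 0.3]
grip_width: 0.094
```

Run:
```python
from h import *
plan([.6885,-.016,.1255],-1.609);im,c=shot('wrist','w9.png');
cv2.imwrite('pics/c9.png',cv2.resize(cv2.imread('pics/w9.png')[60:260,180:380],None,fx=2.5,fy=2.5))
```

```text
t 21.925 pos [ 0.6882 -0.0167  0.2604] yaw -1.6089 F [ 0.57 -0.51  0.26] w 0.094 q [-0.08  0.61  1.   -0.    1.54  1.53]
turn [ 0.04 -0.01  0.  ] then shift [ -0.7  -0.3 134.9]
```

View pics/c9.png

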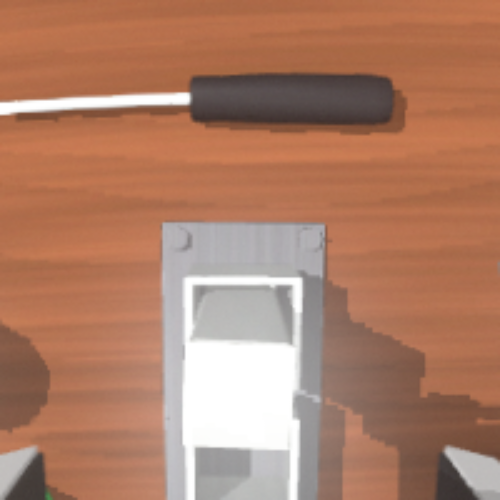

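Request:
drive_tool:
  increments:
    - [[0,0,0],[0,0,30],1]
    - [[0,0,0],[0,0,30],1]
    - [[0,0,0],[0,0,30],1]
    - [[0,0,0],[0,0,25],1]
    - [[0,0,0],[0,0,20],1]
    - [[0,0,0],[0,0,0],0.2]
    - [[0,0,0],[0,0,0],0.2]
    - [[0,0,0],[0,0,0],0.2]
    - [[0,0,0],[0,0,0],0.2]
    - [[0,0,0],[0,0,0],0.2]
    - [[0,0,0],[0,0,0],0.2]
    - [[0,0,0],[0,0,0],0.2]
    - [[0,0,0],[0,0,0],0.2]

```text
time_s: 23.6
ee_pos: [0.6887, -0.0161, 0.1258]
eef_rot: [-3.142, 0.0, -1.609]
force: [-0.7, 0.3, 1.6]
grip_width: 0.0362
```

Request:
drive_tool:
  increments:
    - [[0,0,0],[0,0,-10],0.2]
    - [[0,0,0],[0,0,-10],0.2]
    - [[0,0,0],[0,0,-15],0.2]
    - [[0,0,0],[0,0,-15],0.2]
    - [[0,0,0],[0,0,-20],0.2]
    - [[0,0,0],[0,0,-19],0.2]
    - [[0,0,0],[0,0,0],0.2]
    - [[0,0,0],[0,0,0],0.2]
    - [[0,0,0],[0,0,0],0.2]
    - [[0,0,0],[0,0,0],0.2]

```text
time_s: 24.85
ee_pos: [0.6886, -0.0162, 0.2141]
eef_rot: [3.141, 0.0, -1.609]
force: [-0.3, -0.1, -7.6]
grip_width: 0.0362
```

Run:
```python
from h import *
plan([.45,-.012,.216],-1.609); shot('scene','s10.png'); shot('wrist','w10.png');shot('top','t10.png'); print(ctrl.get_obs()['force'])
cv2.imwrite('pics/m10.png',cv2.hconcat([cv2.resize(cv2.imread('pics/'+f)[:,:],(400,300)) for f in('s10.png','w10.png')]))
```

```text
t 24.85 pos [ 0.6886 -0.0162  0.2141] yaw -1.6088 F [-0.29 -0.13 -7.64] w 0.0362 q [-0.08  0.63  1.07 -0.    1.45  1.53]
turn [0.06 0.   0.01] then shift [  5.  238.5  -1.9]
[-0.14920426 -0.09492088 -8.67667348]
```

View pics/m10.png

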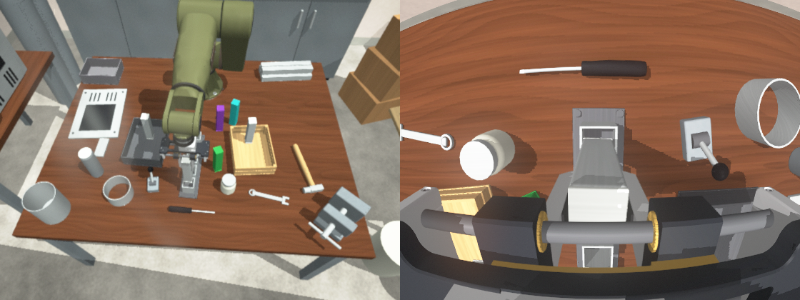

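View pics/t10.png

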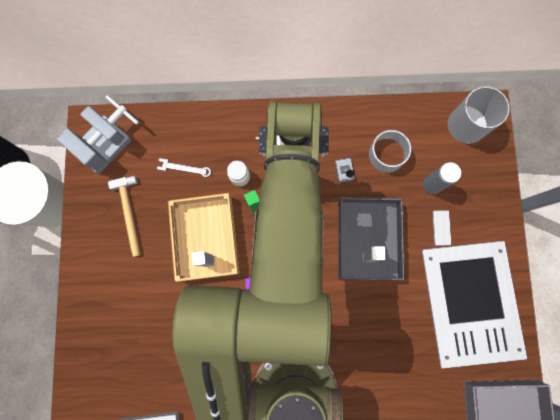

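About −8 N again, so heavy and bound for the tray. The tray is still in place, with its first bar standing at (378,253).

Request:
drive_tool:
  increments:
    - [[0,0,0.6],[1,10,-1],0.2]
    - [[0,0,0],[1,20,0],0.2]
    - [[0,0,0],[10,25,0],0.2]
    - [[0,0,0],[20,23,0],0.2]
    - [[0,0,0],[27,20,0],0.2]
    - [[0,0,0],[30,18,0],0.2]
    - [[0,0,0],[30,15,0],0.2]
    - [[0,0,0],[30,14,0],0.2]
    - [[0,0,0],[30,12,0],0.2]
    - [[0,0,0],[25,8,0],0.2]
    - [[0,0,0],[15,5,0],0.2]
    - [[0,0,0],[8,2,0],0.2]
    - [[0,0,0],[0,0,0],0.2]
    - [[0,0,0],[0,0,0],0.2]

```text
time_s: 26.75
ee_pos: [0.5062, -0.234, 0.2157]
eef_rot: [3.142, 0.0, -1.619]
force: [0.4, 0.5, -7.3]
grip_width: 0.0363
```

Run:
```python
from h import *
plan([.5043,-.2505,.125],-1.62); shot('scene','s11.png'); shot('wrist','w11.png')
cv2.imwrite('pics/m11.png',cv2.hconcat([cv2.resize(cv2.imread('pics/'+f)[:,:],(400,300)) for f in('s11.png','w11.png')]))
```

```text
t 26.75 pos [ 0.5062 -0.234   0.2157] yaw -1.6186 F [ 0.42  0.48 -7.3 ] w 0.0363 q [-0.5   0.32  1.51  0.    1.31  1.12]
turn [0.   0.01 0.08] then shift [16.6  1.  90.7]
```

View pics/m11.png

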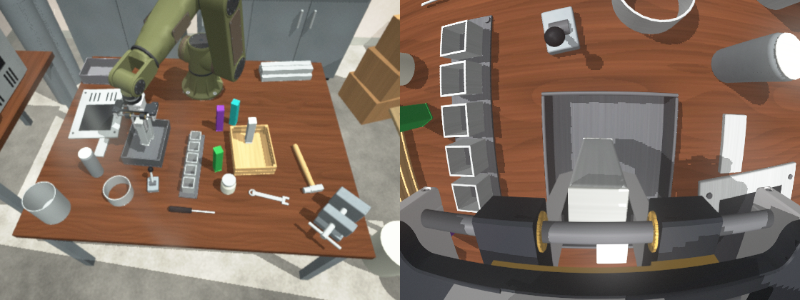

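Request:
drive_tool:
  increments:
    - [[0,0,0],[8,0.5,0],0.2]
    - [[0,0,0],[8,0.5,0],0.2]
    - [[0,0,0],[0,0,15],0.2]
    - [[0,0,0],[0,0,20],0.2]
    - [[0,0,0],[0,0,20],0.2]
    - [[0,0,0],[0,0,16],0.2]
    - [[0,0,0],[0,0,10],0.2]
    - [[0,0,0],[0,0,5],0.2]
    - [[0,0,0],[0,0,2],0.2]
    - [[0,0,0],[0,0,1],0.2]
    - [[0,0,0],[0,0,1],0.2]
    - [[0,0,0],[0,0,0],0.2]
    - [[0,0,0],[0,0,0],0.2]

```text
time_s: 28.48
ee_pos: [0.5042, -0.2506, 0.1259]
eef_rot: [-3.141, -0.0, -1.619]
force: [1.2, 0.0, -7.2]
grip_width: 0.0359
```

Request:
drive_tool:
  increments:
    - [[0,0,0],[0,0,0.8],0.2]
    - [[0,0,0],[0,0,0.7],0.2]
    - [[0,0,0],[0,0,0],0.2]
    - [[0,0,0],[0,0,0],0.2]

```text
time_s: 28.98
ee_pos: [0.5043, -0.2506, 0.1247]
eef_rot: [-3.141, -0.0, -1.619]
force: [-1.7, 2.2, 3.3]
grip_width: 0.036
```

In contact. Releasing and raising.

Request:
drive_tool:
  increments:
    - [[0,0,0],[0,0,0],0.5]
    - [[0,0,0],[0,0,0],0.6]
    - [[0,0,0],[0,0,0],1]
    - [[0,0,0],[0,0,0],1]
    - [[0,0,0],[0,0,0],1]
    - [[0,0,0],[0,0,-20],1]
    - [[0,0,0],[0,0,-40],1]
    - [[0,0,0],[0,0,-40],1]
    - [[0,0,0],[0,0,-35],1]
    - [[0,0,0],[0,0,0],1]
    - [[0,0,0],[0,0,0],1]

```text
time_s: 30.35
ee_pos: [0.5039, -0.2504, 0.2583]
eef_rot: [3.141, 0.001, -1.619]
force: [-0.1, 0.3, 1.1]
grip_width: 0.0937
```

Run:
```python
from h import *
plan([.575,-.19,.26],-1.62); shot('scene','s12.png'); shot('wrist','w12.png')
cv2.imwrite('pics/m12.png',cv2.hconcat([cv2.resize(cv2.imread('pics/'+f)[:,:],(400,300)) for f in('s12.png','w12.png')]))
```

```text
t 30.35 pos [ 0.5039 -0.2504  0.2583] yaw -1.6192 F [-0.09  0.32  1.06] w 0.0937 q [-0.53  0.3   1.43 -0.    1.41  1.09]
turn [0.06 0.03 0.04] then shift [-63.9 -68.   -1.7]
```

View pics/s12.png

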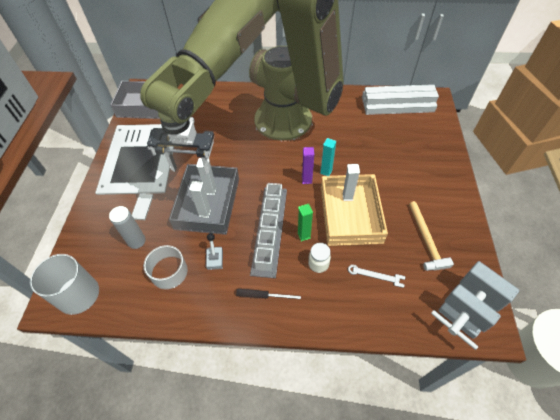

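View pics/w12.png

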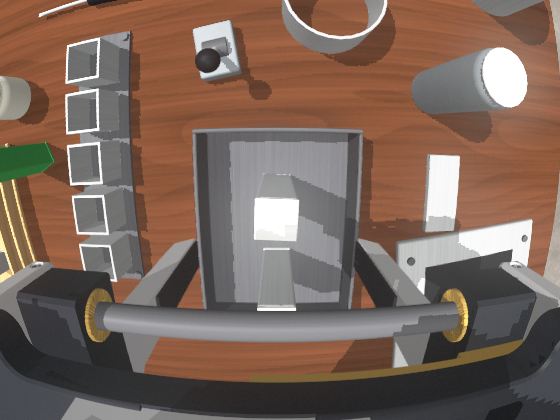

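Both heavy bars stand in the tray and one light bar stands in the crate. Next I locate the lever ball from the wrist view, at px (208,61).

Run:
```python
from h import *
import pickle
c=pickle.load(open('pics/w12.png.cal','rb')); print(onz(c,208,61,.092,True))
for u,v in((193,33),(230,20),(241,73),(205,83)): print(onz(c,u,v,.025,True).round(3))
c=pickle.load(open('pics/s12.png.cal','rb')); print(onz(c,210.5,237,.092))
plan([.6,-.190,.26],-1.5)
```

```text
[ 0.6540039  -0.18898268  0.092     ]
[ 0.71  -0.158  0.025]
[ 0.722 -0.205  0.025]
[ 0.651 -0.215  0.025]
[ 0.642 -0.171  0.025]
[ 0.65215427 -0.1880892   0.092     ]
t 30.45 pos [ 0.5038 -0.2504  0.258 ] yaw -1.6193 F [-0.41 -0.23 -0.55] w 0.0944 q [-0.53  0.3   1.43  0.    1.41  1.09]
turn [ 0.1   0.06 -6.83] then shift [ -53.5 -100.2   -2. ]
```

Run:
```python
from h import *
plan([.608,-.195,.25],-1.431)
```

```text
t 30.45 pos [ 0.5038 -0.2504  0.258 ] yaw -1.6193 F [-0.41 -0.23 -0.55] w 0.0944 q [-0.53  0.3   1.43  0.    1.41  1.09]
turn [  0.1    0.06 -10.79] then shift [ -40.4 -110.9    8. ]
```

Request:
drive_tool:
  increments:
    - [[0,0,-3.6],[0,0,0],0.5]
    - [[0,0,-3.6],[0,0,0],0]
    - [[0,0,-3.6],[0,0,0],0]
    - [[0,0,0],[-10,-27.7,2],0]
    - [[0,0,0],[-10,-27.7,2],0]
    - [[0,0,0],[-10,-27.7,2],0]
    - [[0,0,0],[-10.4,-27.7,2],0]
    - [[0,0,0],[0,0,0],0]
    - [[0,0,0],[0,0,0],0]
    - [[0,0,0],[0,0,0],0]
    - [[0,0,0],[0,0,0],0]
    - [[0,0,0],[0,0,0],0]
  squeeze: 20

```text
time_s: 31.95
ee_pos: [0.608, -0.1954, 0.2515]
eef_rot: [-3.141, -0.0, -1.431]
force: [-0.8, 0.2, 0.2]
grip_width: 0.0003
```

Run:
```python
from h import *
plan([.608,-.195,.1],-1.431); shot('wrist','w13.png')
```

```text
t 31.95 pos [ 0.608  -0.1954  0.2515] yaw -1.4311 F [-0.81  0.24  0.22] w 0.0003 q [-0.37  0.48  1.2  -0.    1.46  1.06]
turn [-0.01 -0.01 -0.01] then shift [ -0.4  -0.  151.5]
```

View pics/w13.png

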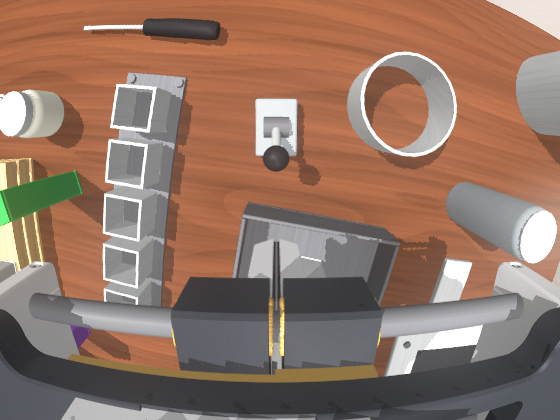

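Run:
```python
from h import *
import pickle
c=pickle.load(open('pics/w13.png.cal','rb'))
print(onz(c,246,204,.065,True).round(3),onz(c,398,243,.065,True).round(3),onz(c,276,158,.092,True).round(3)); shot('scene','s13.png')
```

```text
[ 0.597 -0.164  0.065] [ 0.576 -0.348  0.065] [ 0.654 -0.19   0.092]
```

View pics/s13.png

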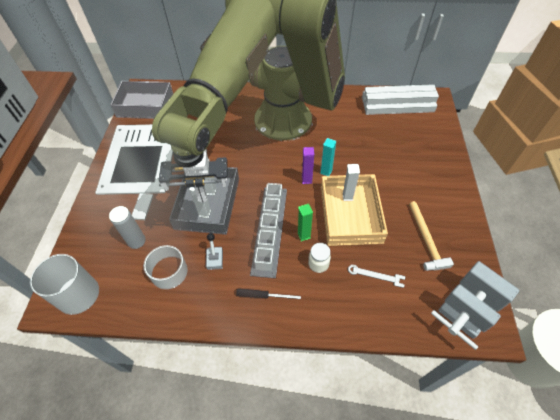

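Run:
```python
from h import *
import pickle
c=pickle.load(open('pics/w12.png.cal','rb'))
print(onz(c,194,130,.065,True).round(3),onz(c,362,130,.065,True).round(3))
shot('top','t13.png')
a=cv2.resize(cv2.imread('pics/s13.png')[140:260,140:260],(400,400));b=cv2.resize(cv2.imread('pics/w13.png')[190:290,220:420],(400,200))
d=cv2.resize(cv2.imread('pics/s12.png')[140:260,140:260],(400,400));
cv2.imwrite('pics/m13.png',cv2.hconcat([d,a]));cv2.imwrite('pics/m13b.png',b)
```

```text
[ 0.584 -0.164  0.065] [ 0.575 -0.349  0.065]
```

View pics/m13.png

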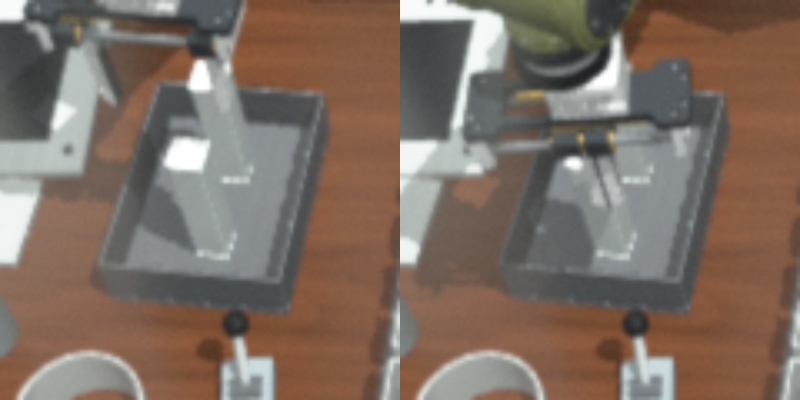

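View pics/t13.png

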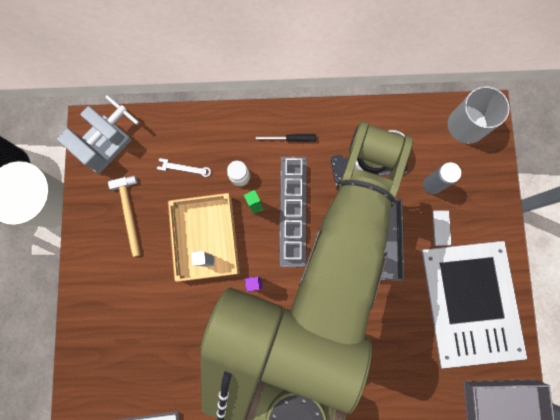

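View pics/m13b.png

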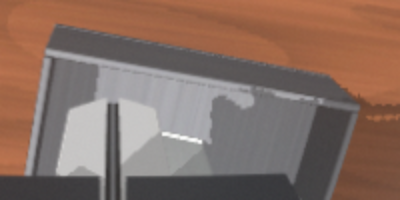

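The tray is unmoved and both bars are standing; I had picked the wrong corner. Descending behind the ball.

Request:
drive_tool:
  increments:
    - [[0,0,0],[0,0,25],0]
    - [[0,0,0],[0,0,30],0]
    - [[0,0,0],[0,0,30],0]
    - [[0,0,0],[0,0,30],0]
    - [[0,0,0],[0,0,20],0]
    - [[0,0,0],[0,0,17],0]
    - [[0,0,0],[0,0,0],0]
    - [[0,0,0],[0,0,0],0]

```text
time_s: 33.1
ee_pos: [0.6086, -0.1953, 0.1002]
eef_rot: [-3.14, -0.001, -1.431]
force: [-0.3, -0.4, -0.2]
grip_width: 0.0004
```

Run:
```python
from h import *
plan([.72,-.179,.1],-1.431); shot('scene','s14.png')
cv2.imwrite('pics/c14.png',cv2.resize(cv2.imread('pics/s14.png')[130:290,130:290],(640,600)))
```

```text
t 33.1 pos [ 0.6086 -0.1953  0.1002] yaw -1.4307 F [-0.31 -0.4  -0.19] w 0.0004 q [-0.37  0.61  1.37  0.    1.16  1.06]
turn [-0.06 -0.03  0.02] then shift [  -0.6 -112.6    0.2]
```

View pics/c14.png

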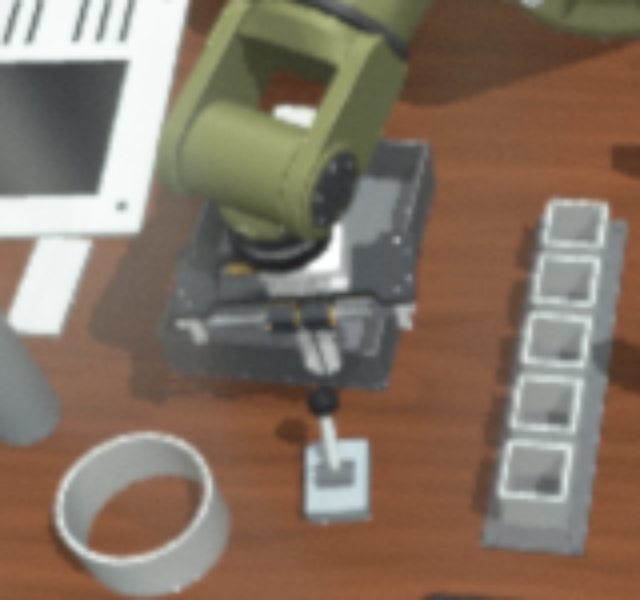

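Request:
drive_tool:
  increments:
    - [[0,0,0],[0,-10,0],0]
    - [[0,0,0],[0,-8,0],0]
    - [[0,0,0],[0,-8,0],0]
    - [[0,0,0],[0,-8,0],0]
    - [[0,0,0],[0,-8,0],0]
    - [[0,0,0],[0,-8,0],0]
    - [[0,0,0],[0,-8,0],0]
    - [[0,0,0],[0,-8,0],0]
    - [[0,0,0],[0,-8,0],0]
    - [[0,0,0],[0,-8,0],0]
    - [[0,0,0],[0,-6,0],0]
    - [[0,0,0],[0,-4,0],0]
    - [[0,0,0],[0,-3,0],0]
    - [[0,0,0],[0,0,0],0]
    - [[0,0,0],[0,0,0],0]

```text
time_s: 35.02
ee_pos: [0.7012, -0.1821, 0.099]
eef_rot: [3.138, 0.001, -1.431]
force: [-10.4, 0.6, 1.1]
grip_width: 0.0005
```

Run:
```python
from h import *
plan([.72,-.179,.1],-1.431); shot('scene','s15.png')
cv2.imwrite('pics/c15.png',cv2.resize(cv2.imread('pics/s15.png')[130:290,130:290],(640,600)))
```

```text
t 35.025 pos [ 0.7012 -0.1821  0.099 ] yaw -1.4311 F [-10.45   0.6    1.08] w 0.0005 q [-0.3   0.8   1.05 -0.    1.29  1.13]
turn [ 0.19  0.05 -0.01] then shift [ -0.4 -19.   -1. ]
```

View pics/c15.png

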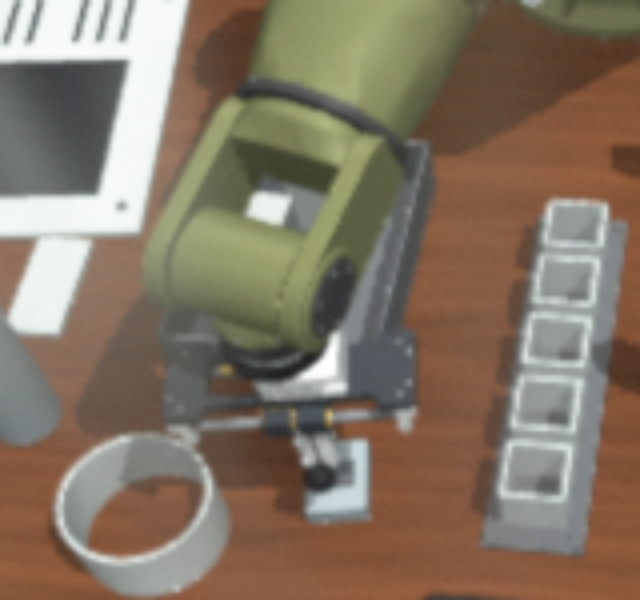

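−10 N of resistance against about 1 N of friction, so the lever is at its stop. I back off, rise and check.

Request:
drive_tool:
  increments:
    - [[0,0,0],[0,8,0],0]
    - [[0,0,0],[0,10,0],0]
    - [[0,0,0],[0,10,-10],0]
    - [[0,0,0],[0,10,-30],0]
    - [[0,0,0],[0,10,-40],0]
    - [[0,0,0],[0,10,-40],0]
    - [[0,0,0],[30,20,-40],0]
    - [[0,0,0],[40,20,-20],0]
    - [[0,0,0],[0,0,0],0]
    - [[0,0,0],[0,0,0],0]

```text
time_s: 36.33
ee_pos: [0.6148, -0.2644, 0.2791]
eef_rot: [3.141, 0.0, -1.431]
force: [0.9, 0.1, -0.3]
grip_width: 0.0003
```

Run:
```python
from h import *
plan([.55,-.2,.28],-1.431); shot('scene','s16.png'); shot('wrist','w16.png')
```

```text
t 36.325 pos [ 0.6148 -0.2644  0.2791] yaw -1.4309 F [ 0.88  0.13 -0.31] w 0.0003 q [-0.46  0.55  1.04  0.    1.55  0.97]
turn [0.01 0.02 0.01] then shift [-72.8  55.2  -0.9]
```

View pics/s16.png

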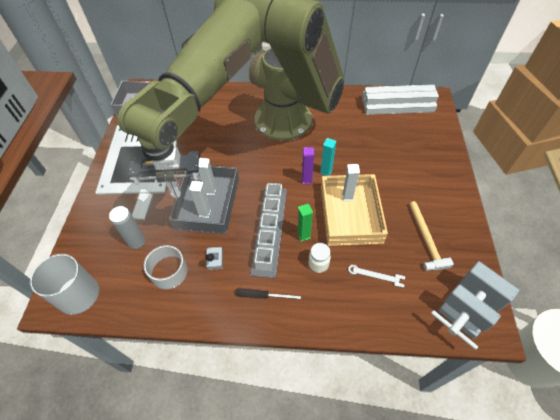

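View pics/w16.png

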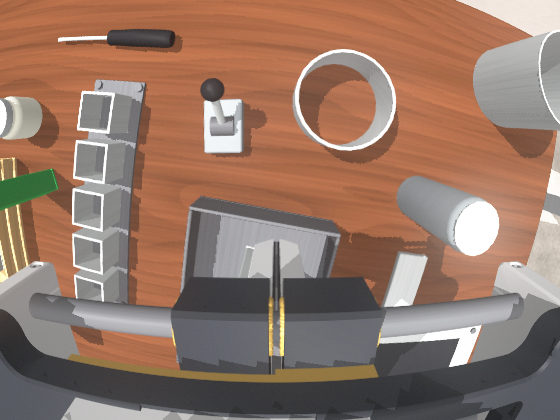

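Run:
```python
from h import *
import pickle
cw=pickle.load(open('pics/w16.png.cal','rb')); cs=pickle.load(open('pics/s16.png.cal','rb'))
print(onz(cw,212,90,.092,True).round(4), onz(cs,209.5,257,.092).round(4))
# two-ray
o1,d1=ray(cw,212,90,True);o2,d2=ray(cs,209.5,257)
A=np.stack([d1,-d2],1);s=np.linalg.lstsq(A,o2-o1,rcond=None)[0];p,q=o1+s[0]*d1,o2+s[1]*d2;print(p,q)
a=p-0+0; m=(p+q)/2; r=m-np.array([.653,-.189,.092]);print(np.linalg.norm(r))
```

```text
[ 0.7234 -0.1798  0.092 ] [ 0.7228 -0.1793  0.092 ]
[ 0.72334899 -0.17981887  0.09207499] [ 0.72289284 -0.1792301   0.09215257]
0.0707583296697419
```

Run:
```python
from h import *
import pickle
for f,u,v,fi in(('w12',208,61,1),('w13',276,158,1),('w16',212,90,1),('s12',210,237,0),('s16',209,257,0)):
    c=pickle.load(open(f'pics/{f}.png.cal','rb')); im=cv2.imread(f'pics/{f}.png'); r=16 if fi else 7
    g=im[v-r:v+r+1,u-r:u+r+1].max(2); m=(g<70).astype(np.uint8)
    n,l,s,ce=cv2.connectedComponentsWithStats(m); i=1+np.argmax(s[1:,4]); b=s[i]
    pts=cv2.findContours((l==i).astype(np.uint8),0,2)[0][0]; (cx,cy),R=cv2.minEnclosingCircle(pts)
    print(f,b,(u-r+cx,v-r+cy),R,onz(c,u-r+cx,v-r+cy,.092,bool(fi)).round(4))
```

```text
w12 [  3   4  25  24 406] (207.5, 60.0) 12.619529724121094 [ 0.6551 -0.1885  0.092 ]
w13 [10  6 19 23 66] (276.5, 158.5) 12.349188804626465 [ 0.6536 -0.1901  0.092 ]
w16 [  8   5  19  22 102] (212.0, 89.3333330154419) 11.08061408996582 [ 0.7241 -0.1797  0.092 ]
s12 [ 4  3  7  8 42] (210.5, 236.5) 3.8079864978790283 [ 0.6503 -0.1884  0.092 ]
s16 [ 4  4  8  7 42] (209.2857141494751, 257.0) 3.846646308898926 [ 0.7229 -0.1799  0.092 ]
```

Travel measures 70–73 mm, about 0.92–0.95 rad, which is past 0.85. There is plenty of time, so I push once more for margin.

Run:
```python
from h import *
plan([.668,-.187,.2],-1.431)
```

```text
t 36.425 pos [ 0.6151 -0.2638  0.2786] yaw -1.4297 F [0.28 1.17 0.23] w 0.0004 q [-0.46  0.55  1.04  0.    1.55  0.97]
turn [0.04 0.04 0.07] then shift [-68.6 -63.1  78.6]
```

Request:
drive_tool:
  increments:
    - [[0,0,0],[-34,-31,0],0]
    - [[0,0,0],[-34.6,-32,0],0]
    - [[0,0,0],[0,0,38],0]
    - [[0,0,0],[0,0,40],0]
    - [[0,0,0],[0,0,40],0]
    - [[0,0,0],[0,0,40],0]
    - [[0,0,0],[0,0,22],0]
    - [[0,0,0],[0,0,0],0]
    - [[0,0,0],[0,-10,0],0]
    - [[0,0,0],[0,-8,0],0]
    - [[0,0,0],[0,-8,0],0]
    - [[0,0,0],[0,-5,0],0]
    - [[0,0,0],[0,-4,0],0]
    - [[0,0,0],[0,-2,0],0]
    - [[0,0,0],[0,0,0],0]
    - [[0,0,0],[0,0,0],0]
    - [[0,0,0],[0,0,0],0]

```text
time_s: 38.55
ee_pos: [0.7019, -0.1834, 0.0991]
eef_rot: [3.134, 0.002, -1.431]
force: [-24.7, 0.5, 10.1]
grip_width: -0.0
```

Firm stop at 25 N, so the lever is fully over. Retreating to a clear pose.

Request:
drive_tool:
  increments:
    - [[0,0,0],[0,8,0],0]
    - [[0,0,0],[0,10,0],0]
    - [[0,0,0],[0,10,-10],0]
    - [[0,0,0],[0,10,-30],0]
    - [[0,0,0],[0,10,-40],0]
    - [[0,0,0],[0,10,-40],0]
    - [[0,0,0],[0,20,-40],0]
    - [[0,0,0],[-40,20,-20],0]
    - [[0,0,0],[-50,20,0],0]
    - [[0,0,0],[-50,20,0],0]
    - [[0,0,0],[0,0,0],0]
    - [[0,0,0],[0,0,0],0]
    - [[0,0,0],[0,0,0],0]

```text
time_s: 40.17
ee_pos: [0.5486, -0.0646, 0.2792]
eef_rot: [-3.142, -0.0, -1.432]
force: [0.3, -0.6, 0.0]
grip_width: 0.0006
```

Run:
```python
from h import *
plan([.55,-.2,.28],-1.431); shot('scene','s17.png'); shot('top','t17.png'); shot('wrist','w17.png')
```

```text
t 40.175 pos [ 0.5486 -0.0646  0.2792] yaw -1.4319 F [ 0.26 -0.59  0.02] w 0.0006 q [-0.18  0.27  1.43 -0.    1.44  1.25]
turn [-0.   -0.   -0.05] then shift [134.3  17.5  -0.8]
```

View pics/s17.png

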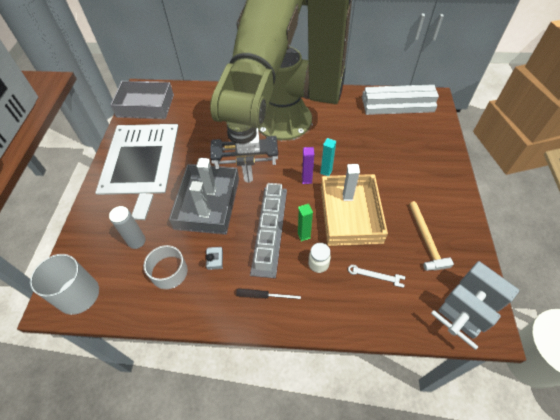

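View pics/w17.png

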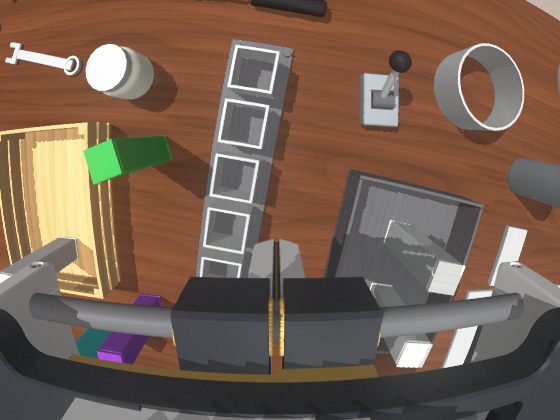

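View pics/t17.png

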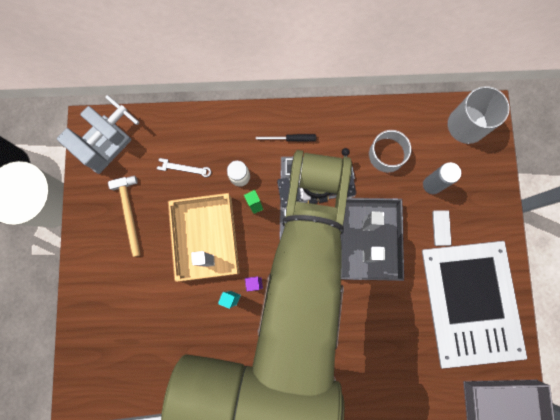

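The views show all five sockets empty, two bars standing in the tray (top px (377,217) and (378,253)) and one in the crate (199,259). The lever is over and the bystanders sit at their starting pixels.

```bash
python3 -c "
from station import ctrl
print(ctrl.hand_in())"
```

```text
the job is handed in; nothing more can be done
None
```

The job is handed in at about 40 s. It reports no verdict, so the result below rests on my own checks.

- **Bars:** three were in the rack. The near one weighed about 3 N (light) and stands in the wooden crate. The middle and far ones weighed about 8 N each (heavy) and stand apart in the steel tray.
- **Lever:** pushed fully over, away from the robot. A second push met a firm stop at about 25 N.
- **Last views:** all five sockets are empty and the three bars are upright. The bystanders and the green, purple and turquoise look-alikes are where they started, and the gripper is clear of everything. I saw neither container shift and no slip of the grip.
- **Small disagreement:** the images put the ball's travel at 70–73 mm, against about 77 mm for a full throw. That reads as about 0.92–0.95 rad, still above the 0.85 needed. I put the shortfall down to pixel error, because the second push stopped at the same place.

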